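# Blue marker into the empty pen cup

### The arm

A 6-joint arm with a two-finger parallel gripper is mounted at the origin on a cart in front of the work surface, level with it; the furniture and walls round the work are solid. World frame = base frame: x ahead of the robot, y to its left, z up, the work surface at z = 0. Lengths are in m, angles in degrees, forces in N, time in s.
With the tool pointing down it reaches from about 0.4 to 0.825 m from the base axis. Payload 7 kg.
Tool frame: the origin (TCP) lies between the finger pads; the fingertips stand 25 mm ahead of it and the grasp point (between the pads) lies 6 mm ahead of it; z points along the fingers, y is the line along which they close (so a half turn about z gives the same grasp; the last joint's range is limited). The gripper opens to 88 mm and grips with 3 to 60 N. Pads are 19 mm wide; open, the fingers measure 130 mm over their backs; the gripper's body (78 mm by 193 mm) begins 47 mm behind the grasp point.
Start: joints at [-50.013, 20.546, 0.682, 0, -70.136, -16.507], TCP at [0.269, -0.619, 0.221] pointing down, gripper open.
Joint ranges: [-176.03, 176.03], [-82.01, 121.73], [-58.28, 71.71], [-173.87, 95.51], [-174.79, -0.11], [-173.66, 173.66]. Speed limits (degrees/s): [136.94, 136.94, 172.46, 180, 180, 180].

### API

Orientations are given as [roll, pitch, yaw] about the fixed x, y, z axes, in that order (R = Rz(yaw) Ry(pitch) Rx(roll)).
In Python, from plant import r gives the robot as it stands.
- The arm moves only by the shell command python3 -m crank 'ROWS' [FORCE]. ROWS is JSON, a list of rows, each a list of 3 entries, a list of its own where there are three numbers: the turn, a rotation vector about the tool's x, y, z in degrees, then the shift along the tool's x, y, z in cm, then the closure, from -1 (fully open) to 1 (shut). In form: [[[wx, wy, wz], [dx, dy, dz], fingers], ...]. A call has 1 to 8 rows; each row shifts and turns the commanded pose from where the row before left it, along the tool's axes as they then stand; what a row does not reach is not made up. A row lasts 1/10 s, in which the tool goes at most 50 mm and 8.59 degrees, less where a joint would pass 70% of its speed; a pose out of reach is approached as far as the arm can. A call with a gripper value outside its range is refused whole. The fingers move at their own pace and stop on an object; FORCE is the grip in N (left out, the last holds). Time passes only in rows, so rows that do not move let the fingers close. It gives the time, the measured TCP pose, the force, the opening and the grip force at its end, in the units of the state.
- r.get_state(): the state, without advancing time (a new reading comes with each control period).
- r.capture(name): name is "scene" or "top" or "wrist"; returns a dict with "color" (400x640x3 uint8, red, green, blue), "range_z" (400x640 float32, m along the optical axis (not along the pixel's ray), 0 where there is no reading), "intrinsics" (3x3 intrinsics, pixels), "world_from_camera" (4x4, takes a point from camera to world coordinates); the wrist camera has in their place "hand_eye" (4x4, takes a point from camera to tool coordinates, whose origin is the TCP and whose axes are the flange's). Camera axes: x right, y down, z forward; pixel columns grow to the right and rows downward; lengths in m; the calibration is good to about 2 mm. The wrist camera is an equidistant fisheye: a pixel r from the principal point sees the ray r / f radians off the axis. A picture is of the moment at which its call begins: read the wrist's pose just before it.
- r.close_job(): hands the job in; it is judged then, once.
The state is a dict: "time_s": time; "joints": joint angles; "qd": joint speeds; "joint_torque": joint torques, N m; "tcp_pos": TCP position; "eef_rot": TCP orientation; "contact_force": force on the tool from outside, world axes, zero at the start; "moment": the same for the moment, N m; "gripper_width": finger opening in m; "gripper_force": force on a finger pad.
Only numpy, scipy, OpenCV 4.12 (cv2) and the standard library are available. Lean on these libraries where they do the work, as an engineer would, in place of code of your own. Each camera call takes 0.05 s, during which the arm holds its last target. There are 200 camera calls.

### The job

Take the blue marker out of the wooden marker stand and drop it end-down into the empty card-tube cup to the right of the stand, seen from the robot (not the cup with the pencils), so that it stands in there and the cup stays standing upright. Leave the black marker standing in the stand and keep off the cup with the pencils.

Things in the scene. Friction and masses are not known exactly. Their poses are not given: they have to be found in the camera images.
- blue_marker_mid (a point): Centre of the navy-blue felt marker with a white band, 132 mm long, 17 mm thick, 18 g, upright in an outer hole of the stand: lower end 12 mm, top 144 mm above the table; pull it straight up over 30 mm to free it. Its y axis points up, its x axis is level, across the row of holes. It acts as a 17 mm square bar with sides along x and z: close the fingers along x, gripping its upper half.
- black_marker_mid (a point): Centre of the black felt marker with a white band; same size and axes; a bystander in the other outer hole, 90 mm from the blue one. The stand: a fixed light-wood block, 60 x 160 mm, 42 mm high, its long side along the row of three 22 mm square holes, 45 mm apart and 30 mm deep; the middle one is empty.
- cup_mouth (a point): Centre of the open mouth of the empty cup: a plain light-grey-brown card tube standing on the table to the right of the stand, 92 mm high, 70 mm across outside, 54 mm across inside, 60 g, loose. This point is 92 mm above the table; z points up. The tube is hollow right down to the table top.
- pencil_cup: Brown card tube with a black foot and a few pencils in it, 70 mm across, tube 88 mm high, pencils to 143 mm, stuck to the table; origin at the centre of its underside. A bystander, at least 13 cm from the empty cup.
Not all that is in view belongs to the job. What is shaped like the part that bears blue_marker_mid but red is not meant.

How it is judged:
By the outcome, as a careful person would: the job done as asked, in the order asked, and still so for the second after the job is handed in, with the robot touching nothing.
It also fails if it takes over 43 s, if anything falls off the work surface, if the arm or the gripper's body presses on something with over 40 N, if the wrist force passes 120 N, or if a joint passes its speed limit or range.

## Working session

There is one attempt and no reset: what is moved stays moved. The work goes in short steps, Python scripts to look and compute and a shell command to move; the robot and the scene stay as the last step left them, time stands still between calls to the robot, and variables do not carry over. Pictures are saved under pics/ and viewed, at most 10 in all, crops included, and the job is handed in when it is done.

```bash
mkdir -p pics; ls; python3 - <<'E'
from plant import r
import cv2,numpy as np
s=r.get_state();print(s)
a=[]
for n in("scene","top"):
    c=r.capture(n);np.savez('%s0.npz'%n,**c);print(n,c['intrinsics'].tolist(),np.round(c['world_from_camera'],3).tolist())
    cv2.imwrite('pics/%s0.png'%n,c['color'][:,:,::-1])
E
```

```text
pics
{'time_s': 0.0, 'joints': array([-5.00121650e+01,  2.05915276e+01,  6.34830799e-01, -2.07957626e-02,
       -7.01353958e+01, -1.65099292e+01]), 'qd': array([ 0.05715797,  0.0200109 , -0.00488563,  0.02022812,  0.03243787,
       -0.0254517 ]), 'joint_torque': array([ 6.29128613e-05, -5.82717025e+01,  2.93048269e+01,  6.99714661e+00,
        6.68754205e-03, -1.69274049e-04]), 'tcp_pos': array([ 0.26873616, -0.61866513,  0.22032755]), 'eef_rot': array([ 1.79906148e+02, -7.43027062e-03, -1.56529170e+02]), 'contact_force': array([ 0.07498181, -0.56871205, -1.1143501 ]), 'moment': array([-0.03212836,  0.0033608 ,  0.03766184]), 'gripper_force': 0.0, 'gripper_width': 0.08791463555716718}
scene [[456.2206005561518, 0.0, 325.43467058480525], [0.0, 456.2206005561518, 200.1152475018126], [0.0, 0.0, 1.0]] [[0.623, -0.306, 0.72, -0.16], [-0.781, -0.214, 0.586, -0.602], [-0.026, -0.928, -0.372, 0.455], [0.0, 0.0, 0.0, 1.0]]
top [[376.8440664335698, 0.0, 320.0906880897263], [0.0, 376.8440664335698, 194.5016814008932], [0.0, 0.0, 1.0]] [[0.042, -0.976, 0.215, 0.312], [-0.999, -0.042, 0.005, -0.026], [0.004, -0.215, -0.977, 1.074], [0.0, 0.0, 0.0, 1.0]]
```

View pics/scene0.png

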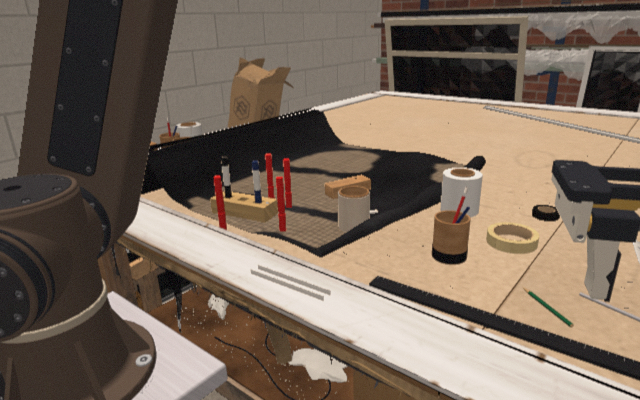

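View pics/top0.png

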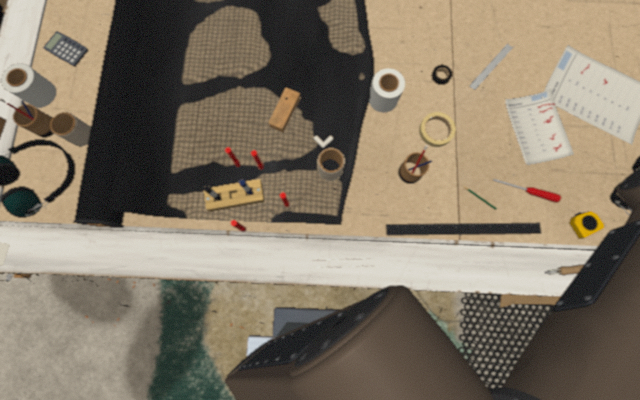

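The scene view shows the stand at (245,205) with the black marker at (227,175) and the blue one at (257,180). Four red posts stand around it at (220,200), (268,175), (288,182) and (281,203). The empty cup is at (354,207) and the pencil cup at (450,238). In the top view the stand is at (235,195), the cup at (330,163), the pencil cup at (413,167), and the reds at (233,156), (257,160), (284,200) and (238,226).

Things that could be confused, by scene pixel:
- **Marker:** blue (257,180), black (227,175), and the red ones.
- **Cup:** empty tube (354,207), pencil cup (450,238), white roll (461,190), and the far tubes on the left in the top view.

I choose (257,180) and (354,207).

```bash
cat > h.py <<'E'
import numpy as np,cv2
def load(n): return dict(np.load('%s0.npz'%n))
def pts(c):
    K=c['intrinsics'];v,u=np.indices(c['range_z'].shape);z=c['range_z']
    P=np.stack([(u-K[0,2])/K[0,0]*z,(v-K[1,2])/K[1,1]*z,z],-1)
    T=c['world_from_camera'];return P@T[:3,:3].T+T[:3,3]
def ray(c,u,v,h):
    K=c['intrinsics'];T=c['world_from_camera'];d=T[:3,:3]@np.array([(u-K[0,2])/K[0,0],(v-K[1,2])/K[1,1],1])
    return T[:3,3]+d*(h-T[2,3])/d[2]
E
python3 - <<'E'
from h import *
s,t=load('scene'),load('top')
a=cv2.resize(s['color'][140:240,200:390],None,fx=4,fy=4,interpolation=cv2.INTER_CUBIC)
b=cv2.resize(t['color'][140:240,190:360],None,fx=4,fy=4,interpolation=cv2.INTER_CUBIC)
b=cv2.resize(b,None,fx=.45*2,fy=.45*2)[:,:760]
im=np.zeros((400+b.shape[0],760,3),np.uint8);im[:400]=a;im[400:,:b.shape[1]]=b
im=cv2.resize(im,(578,int(im.shape[0]*578/760)))
cv2.imwrite('pics/crop.png',im[:,:,::-1]);print(im.shape)
for n,c in(('scene',s),('top',t)):
    P=pts(c);H=cv2.cvtColor(c['color'],cv2.COLOR_RGB2HSV);x=P[...,0];y=P[...,1];z=P[...,2];ok=(c['range_z']>0)&(x<.95)&(x>.3)&(y>-.35)&(y<.5)&(z>.02)
    masks={'red':((H[...,0]<8)|(H[...,0]>172))&(H[...,1]>150)&(H[...,2]>90),'blue':(H[...,0]>100)&(H[...,0]<135)&(H[...,1]>90)&(H[...,2]<140),'wood/z>.02':(z>.035)&(z<.05)&(H[...,1]>60)&(H[...,0]>8)&(H[...,0]<30),'tall>.08':(z>.08)}
    for k,m in masks.items():
        N,L,S,C=cv2.connectedComponentsWithStats((m&ok).astype(np.uint8))
        for i in range(1,N):
            if S[i,4]>=8:
                q=P[L==i];print(n,k,C[i].round(1),S[i],'mean',q.mean(0).round(3),'min',q.min(0).round(3),'max',q.max(0).round(3))
E
```

```text
(578, 578, 3)
scene red [269.2 173.7] [265 153   9  43 254] mean [0.63  0.229 0.078] min [0.617 0.215 0.02 ] max [0.877 0.481 0.132]
scene red [287.2 180. ] [283 159   9  43 267] mean [0.619 0.154 0.078] min [0.611 0.148 0.02 ] max [0.629 0.165 0.131]
scene red [219.3 198.9] [214 175  12  49 342] mean [0.438 0.196 0.077] min [0.426 0.183 0.02 ] max [0.65  0.471 0.132]
scene red [280.5 200.2] [276 177  10  48 335] mean [0.509 0.072 0.078] min [0.503 0.065 0.02 ] max [0.576 0.152 0.132]
scene red [457.8 210.7] [452 197  13  26  82] mean [ 0.638 -0.286  0.096] min [ 0.626 -0.291  0.06 ] max [ 0.658 -0.268  0.123]
scene blue [254.8 164.6] [252 160   7   9  48] mean [0.547 0.189 0.131] min [0.531 0.171 0.03 ] max [0.798 0.473 0.143]
scene blue [257.8 196.6] [256 191   5  11  45] mean [0.536 0.175 0.056] min [0.531 0.17  0.044] max [0.541 0.18  0.071]
scene blue [462.1 215.2] [456 208  13  15  33] mean [ 0.623 -0.301  0.096] min [ 0.619 -0.311  0.079] max [ 0.625 -0.29   0.113]
scene wood/z>.02 [247.9 201. ] [223 191  54  20 524] mean [0.529 0.205 0.04 ] min [0.492 0.139 0.035] max [0.576 
[... 3859 characters left out ...]
[0.538 0.177 0.126] min [0.532 0.171 0.083] max [0.548 0.187 0.147]
top tall>.08 [210.1 191. ] [204 186  13  11  86] mean [0.518 0.264 0.124] min [0.512 0.258 0.081] max [0.527 0.275 0.148]
top tall>.08 [283.6 196.8] [280 192   8  11  60] mean [0.511 0.074 0.121] min [0.505 0.066 0.08 ] max [0.522 0.082 0.136]
top tall>.08 [235.6 223.8] [231 220  10   9  63] mean [0.436 0.191 0.12 ] min [0.429 0.185 0.081] max [0.444 0.201 0.135]
top tall>.08 [607.6 276.9] [ 559  240   81   66 3664] mean [ 0.325 -0.311  0.693] min [ 0.3   -0.35   0.636] max [ 0.365 -0.273  0.734]
top tall>.08 [395.  292.4] [372 285  45  14 438] mean [ 0.304 -0.083  0.782] min [ 0.3   -0.101  0.738] max [ 0.309 -0.069  0.8  ]
```

View pics/crop.png

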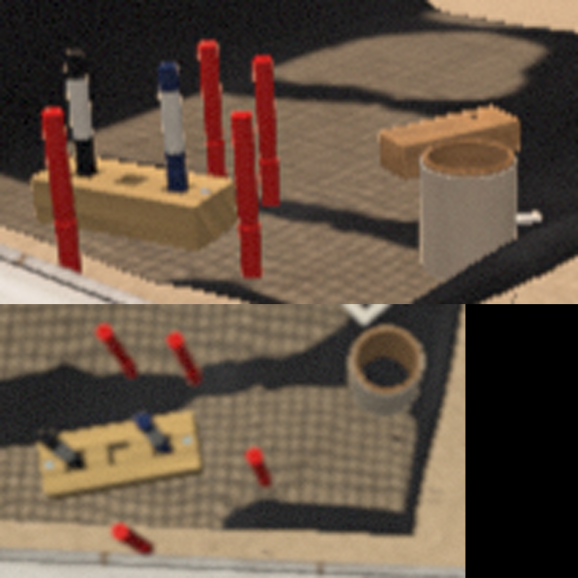

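The crop confirms it: the navy marker with the white band is at the right end of the stand, and the empty tube is to its right. Measured in world coordinates:

| Thing | x | y | Check |
|---|---|---|---|
| Blue marker | 0.539 | 0.1785 | top at 0.144 |
| Black marker | 0.5185 | 0.2665 | 90.3 mm from blue, as given |
| Cup mouth | 0.6245 | -0.0465 | height about 0.092, 72 mm across |

The tool's target yaw is -76.9, so I turn by -79.6 about tool z.

```bash
python3 -m crank '[[[0,0,-8],[0,0,-0.5],-1],[[0,0,-8],[0,0,-0.5],-1],[[0,0,-8],[0,0,-0.5],-1],[[0,0,-8],[0,0,-0.5],-1],[[0,0,-8],[0,0,-0.5],-1],[[0,0,-8],[0,0,-0.5],-1],[[0,0,-8],[0,0,0],-1],[[0,0,-8],[0,0,0],-1]]' 20
python3 -m crank '[[[0,0,-8],[0,0,0],-1],[[0,0,-7.6],[0,0,0],-1],[[0,0,0],[-3.5,-2,0],-1],[[0,0,0],[-3.5,-2,0],-1],[[0,0,0],[-3.5,-2,0],-1],[[0,0,0],[-3.5,-2,0],-1],[[0,0,0],[-3.5,-2,0],-1],[[0,0,0],[-3.5,-2,0],-1]]'
python3 -m crank '[[[0,0,0],[-3.5,-2,0],-1],[[0,0,0],[-3.5,-2,0],-1],[[0,0,0],[-3.5,-2,0],-1],[[0,0,0],[-3.5,-2,0],-1],[[0,0,0],[-3.5,-2,0],-1],[[0,0,0],[-3.5,-2,0],-1],[[0,0,0],[0,0,0],-1],[[0,0,0],[0,0,0],-1]]'
```

```text
time_s: 0.9
tcp_pos: [0.2689, -0.6189, 0.2509]
eef_rot: [180.0, 0.0, -92.2]
contact_force: [-0.1, 0.3, -0.3]
gripper_width: 0.0877
gripper_force: 0.0
time_s: 1.7
tcp_pos: [0.3382, -0.3857, 0.2509]
eef_rot: [180.0, 0.0, -76.9]
contact_force: [1.3, 0.1, -0.7]
gripper_width: 0.0873
gripper_force: 0.0
time_s: 2.5
tcp_pos: [0.4077, -0.1548, 0.2512]
eef_rot: [180.0, 0.0, -76.8]
contact_force: [-0.8, -0.4, 0.6]
gripper_width: 0.0876
gripper_force: 0.0
```

```bash
python3 -m crank '[[[0,0,0],[-3.7,-2.55,0],-1],[[0,0,0],[-3.7,-2.55,0],-1],[[0,0,0],[-3.7,-2.55,0],-1],[[0,0,0],[-3.7,-2.55,0],-1],[[0,0,0],[-3.7,-2.55,0],-1],[[0,0,0],[-3.7,-2.55,0],-1],[[0,0,0],[-3.7,-2.55,0],-1],[[0,0,0],[-3.6,-2.5,0],-1]]'
python3 -m crank '[[[0,0,0],[0,0,0],-1],[[0,0,0],[0,0,0],-1]]'
python3 - <<'E'
from plant import r
import cv2,numpy as np
s=r.get_state();c=r.capture('wrist');np.savez('wrist0.npz',**c)
print(s['tcp_pos'],s['eef_rot'],s['joints'],c['intrinsics'].tolist(),c['hand_eye'].round(3).tolist())
cv2.imwrite('pics/w0.png',c['color'][:,:,::-1])
E
```

```text
time_s: 3.3
tcp_pos: [0.5399, 0.178, 0.2509]
eef_rot: [180.0, -0.0, -77.0]
contact_force: [0.4, 0.3, 1.8]
gripper_width: 0.0877
gripper_force: 0.0
time_s: 3.5
tcp_pos: [0.5394, 0.1771, 0.2501]
eef_rot: [179.9, -0.1, -76.9]
contact_force: [-0.5, -0.2, 0.8]
gripper_width: 0.0877
gripper_force: 0.0
[0.53937266 0.17712529 0.25012145] [ 1.79879755e+02 -5.18202826e-02 -7.69408973e+01] [ 3.79229890e+01  9.52975093e+00 -1.04786596e+01 -3.76607504e-03
 -7.01224774e+01 -2.48626561e+01] [[309.70691628693146, 0.0, 324.20509618091313], [0.0, 309.70691628693146, 202.1474755453941], [0.0, 0.0, 1.0]] [[0.0, -0.962, -0.274, 0.074], [1.0, 0.0, 0.0, -0.0], [-0.0, -0.274, 0.962, -0.164], [0.0, 0.0, 0.0, 1.0]]
```

View pics/w0.png

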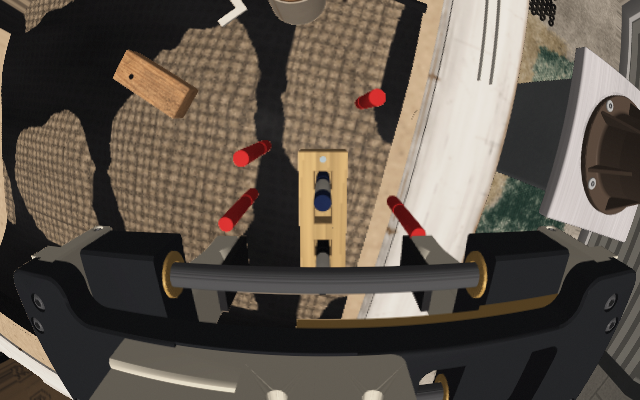

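The wrist view shows the blue marker's top at (322,198), centred between the fingers. The reds lie outside them at (235,210), (250,155), (372,98) and (405,215), and their tops stay below the gripper body. I descend to TCP z 0.131 with the fingers part closed.

```bash
python3 -m crank '[[[0,0,0],[0,0,1.5],-0.2],[[0,0,0],[0,0,1.5],-0.2],[[0,0,0],[0,0,1.5],-0.2],[[0,0,0],[0,0,1.5],-0.2],[[0,0,0],[0,0,1.5],-0.2],[[0,0,0],[0,0,1.5],-0.2],[[0,0,0],[0,0,1.5],-0.2],[[0,0,0],[0,0,1.4],-0.2]]'
python3 -m crank '[[[0,0,0],[0,0,0],0.5],[[0,0,0],[0,0,0],0.9],[[0,0,0],[0,0,0],1],[[0,0,0],[0,0,0],1],[[0,0,0],[0,0,0],1],[[0,0,0],[0,0,0],1],[[0,0,0],[0,0,0],1],[[0,0,0],[0,0,0],1]]' 20
```

```text
time_s: 4.35
tcp_pos: [0.539, 0.1757, 0.1321]
eef_rot: [-180.0, 0.0, -77.0]
contact_force: [-0.2, -0.6, 0.4]
gripper_width: 0.0529
gripper_force: 0.0
time_s: 5.15
tcp_pos: [0.5395, 0.178, 0.1328]
eef_rot: [-179.9, 0.0, -76.9]
contact_force: [0.3, 0.3, 4.3]
gripper_width: 0.0173
gripper_force: 20.0
```

```bash
python3 -m crank '[[[0,0,0],[0,0,-1],1],[[0,0,0],[0,0,-1],1],[[0,0,0],[0,0,-1],1],[[0,0,0],[0,0,-1],1],[[0,0,0],[0,0,-2],1],[[0,0,0],[0,0,-3],1],[[0,0,0],[0,0,-3],1],[[0,0,0],[0,0,-3],1]]'
python3 -m crank '[[[0,0,0],[0,0,-1],1],[[0,0,0],[0,0,0],1],[[0,0,0],[0,0,0],1]]'
python3 - <<'E'
from plant import r
import cv2,numpy as np
from h import pts
s=r.get_state();print(s['tcp_pos'],s['eef_rot'],s['gripper_width'],s['contact_force'])
c=r.capture('scene');P=pts(c);H=cv2.cvtColor(c['color'],cv2.COLOR_RGB2HSV)
cv2.imwrite('pics/s1.png',cv2.resize(c['color'][60:260,130:410],None,fx=2.5,fy=2.5)[:,:,::-1])
m=(abs(P[...,0]-.54)<.05)&(abs(P[...,1]-.178)<.03)&(P[...,2]<.25)&(P[...,2]>.06)&(H[...,2]>0)
for lo in np.arange(.16,.27,.02):
    q=P[m&(P[...,2]>lo)&(P[...,2]<lo+.02)]
    if len(q):print(lo.round(2),len(q),np.median(q,0).round(4))
E
```

```text
time_s: 5.95
tcp_pos: [0.5389, 0.1776, 0.2842]
eef_rot: [-180.0, 0.0, -76.9]
contact_force: [0.0, 0.4, -0.8]
gripper_width: 0.0168
gripper_force: 20.0
time_s: 6.25
tcp_pos: [0.5386, 0.1776, 0.2916]
eef_rot: [179.9, 0.0, -76.9]
contact_force: [0.3, -1.1, -0.8]
gripper_width: 0.0164
gripper_force: 20.0
[0.53857667 0.17763092 0.29155794] [ 1.79946056e+02  1.64303600e-02 -7.69294759e+01] 0.016405585083678814 [ 0.32931601 -1.05022582 -0.78879508]
0.16 30 [0.5334 0.1751 0.1757]
0.18 61 [0.5348 0.175  0.1907]
0.2 59 [0.5327 0.1746 0.2103]
0.22 64 [0.5332 0.1741 0.2297]
0.24 33 [0.5327 0.1744 0.2453]
```

View pics/s1.png

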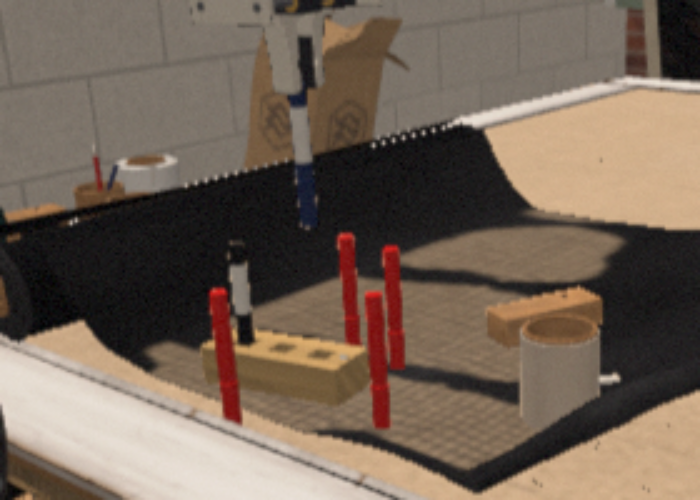

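The marker is out of the hole and held upright, with its lower end at (308,225) in the crop, about 0.171 high. The black marker still stands in the stand at (240,290), and the cup is at (560,370). I carry it to over the cup: tool x +23.8 cm, y -3.3 cm.

```bash
python3 -m crank '[[[0,0,0],[2,-0.3,0],1],[[0,0,0],[3.2,-0.45,0],1],[[0,0,0],[3.5,-0.5,0],1],[[0,0,0],[3.6,-0.5,0],1],[[0,0,0],[3.5,-0.5,0],1],[[0,0,0],[3.5,-0.45,0],1],[[0,0,0],[3,-0.4,0],1],[[0,0,0],[1.5,-0.2,0],1]]'
python3 -m crank '[[[0,0,0],[0,0,0],1],[[0,0,0],[0,0,0],1],[[0,0,0],[0,0,0],1]]'
python3 - <<'E'
from plant import r
import numpy as np,cv2
from h import pts
s=r.get_state();print(s['tcp_pos'],s['eef_rot'])
for n in('scene','top'):
    c=r.capture(n);P=pts(c)
    m=(abs(P[...,0]-.6245)<.05)&(abs(P[...,1]+.0465)<.05)
    for lo,hi in((.082,.1),(.165,.185),(.185,.24)):
        q=P[m&(P[...,2]>lo)&(P[...,2]<hi)]
        if len(q):print(n,lo,len(q),((q.min(0)+q.max(0))/2).round(4),q.min(0).round(4),q.max(0).round(4))
E
```

```text
time_s: 7.1
tcp_pos: [0.625, -0.0489, 0.2902]
eef_rot: [179.8, 0.0, -77.0]
contact_force: [0.4, 0.2, -1.0]
gripper_width: 0.0165
gripper_force: 20.0
time_s: 7.4
tcp_pos: [0.6248, -0.0458, 0.2919]
eef_rot: [180.0, 0.0, -76.9]
contact_force: [0.2, -0.1, -0.7]
gripper_width: 0.0165
gripper_force: 20.0
[ 0.6247684  -0.04576511  0.29190188] [ 1.79969220e+02  1.57786597e-02 -7.68764652e+01]
scene 0.082 253 [ 0.6227 -0.0463  0.0866] [ 0.5859 -0.0817  0.0821] [ 0.6596 -0.011   0.0912]
scene 0.165 52 [ 0.6212 -0.0449  0.1777] [ 0.6146 -0.0532  0.1706] [ 0.6277 -0.0366  0.1849]
scene 0.185 197 [ 0.6216 -0.0455  0.2126] [ 0.6132 -0.0535  0.1856] [ 0.63   -0.0375  0.2397]
top 0.082 126 [ 0.6195 -0.0458  0.0904] [ 0.589  -0.0816  0.0826] [ 0.6499 -0.0101  0.0983]
top 0.185 1 [ 0.6204 -0.0505  0.2386] [ 0.6204 -0.0505  0.2386] [ 0.6204 -0.0505  0.2386]
```

```bash
python3 -m crank '[[[0,0,0],[0,0,2],1],[[0,0,0],[0,0,2],1],[[0,0,0],[0,0,2],1],[[0,0,0],[0,0,2],1],[[0,0,0],[0,0,1.5],1],[[0,0,0],[0,0,1.5],1],[[0,0,0],[0,0,1.5],1],[[0,0,0],[0,0,0],1]]'
python3 -m crank '[[[0,0,0],[0,0,1],1],[[0,0,0],[0,0,1],1],[[0,0,0],[0,0,1],1],[[0,0,0],[0,0,0.6],1],[[0,0,0],[0,0,0.5],1],[[0,0,0],[0,0,0],1],[[0,0,0],[0,0,0],1],[[0,0,0],[0,0,0],1]]'
python3 - <<'E'
from plant import r
import cv2
print(r.get_state()['tcp_pos'])
c=r.capture('scene')
cv2.imwrite('pics/s2.png',cv2.resize(c['color'][100:260,240:480],None,fx=3,fy=3)[:,:,::-1])
E
```

```text
time_s: 8.3
tcp_pos: [0.6237, -0.0459, 0.1653]
eef_rot: [179.8, 0.0, -76.9]
contact_force: [-0.3, 0.1, 0.1]
gripper_width: 0.0167
gripper_force: 20.0
time_s: 9.1
tcp_pos: [0.6254, -0.0466, 0.1267]
eef_rot: [-180.0, -0.0, -76.9]
contact_force: [-0.5, -0.1, -0.5]
gripper_width: 0.017
gripper_force: 20.0
[ 0.62543392 -0.04663872  0.12671272]
```

View pics/s2.png

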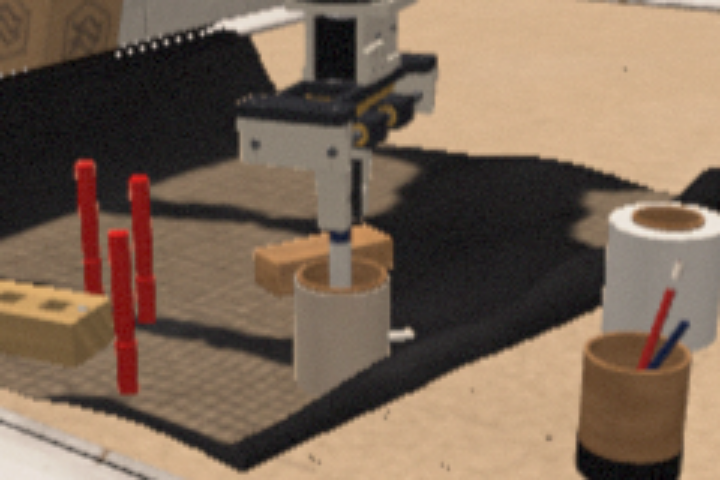

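The marker is inside the cup, at (340,265) in the crop, with the fingertips above the rim and the cup upright. I release it and rise.

```bash
python3 -m crank '[[[0,0,0],[0,0,0],0.4],[[0,0,0],[0,0,0],0.2],[[0,0,0],[0,0,0],-0.2],[[0,0,0],[0,0,0],-0.6],[[0,0,0],[0,0,0],-1],[[0,0,0],[0,0,0],-1],[[0,0,0],[0,0,0],-1],[[0,0,0],[0,0,0],-1]]'
python3 -m crank '[[[0,0,0],[0,0,-1],-1],[[0,0,0],[0,0,-1],-1],[[0,0,0],[0,0,-2],-1],[[0,0,0],[0,0,-3],-1],[[0,0,0],[0,0,-4],-1],[[0,0,0],[0,0,-4],-1],[[0,0,0],[0,0,0],-1],[[0,0,0],[0,0,0],-1]]'
python3 - <<'E'
from plant import r
import cv2
c=r.capture('scene')
cv2.imwrite('pics/s3.png',cv2.resize(c['color'][100:260,200:480],None,fx=2.8,fy=2.8)[:,:,::-1])
E
```

```text
time_s: 9.95
tcp_pos: [0.6251, -0.0467, 0.1263]
eef_rot: [180.0, -0.0, -76.9]
contact_force: [-0.5, -0.3, -0.5]
gripper_width: 0.0754
gripper_force: 0.0
time_s: 10.75
tcp_pos: [0.6256, -0.0465, 0.2786]
eef_rot: [-179.8, 0.0, -76.9]
contact_force: [-0.2, 0.5, -0.0]
gripper_width: 0.0877
gripper_force: 0.0
```

View pics/s3.png

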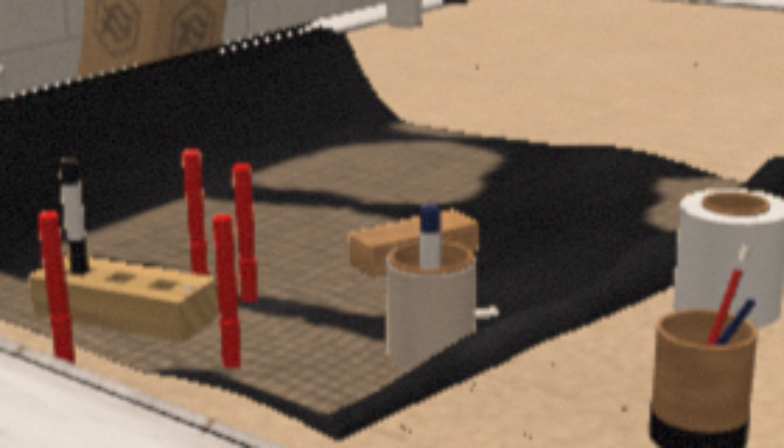

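The blue marker stands in the upright cup, at (430,235) in the crop. The black marker is still in the stand at (75,215), and the gripper is clear.

```bash
python3 -c "
from plant import r
print(r.close_job())"
```

```text
the job is handed in; nothing more can be done
None
```

The blue marker is standing end-down in the empty cup and the cup is upright; the black marker is still in the stand, the pencil cup was not touched, and I handed the job in at about 11 s (no verdict came back).

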